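# Lock the developing tank with its cross-footed key

### The job

Take the black key out of its sloped rest, set its cross-shaped foot into the socket in the middle of the yellow tank's lid, and press and turn it until it drops in. Then turn the key clockwise as far as it goes so that the tank is locked, let go and leave the key standing in the tank. Leave the canisters, the ring and the covered tray alone.

Things in the scene. Friction and masses are not known exactly. Their poses are not given: they have to be found in the camera images.
- key_grip (a point): Centre of the handle of the loose black plastic key (about 60 g, 95 mm long). The handle, at the key's top, is a flat bar: 44 mm along x, 12 mm thick along y (grip it across y), 40 mm along z (the key's long axis, foot to handle). At the start the key stands in the rest, leaning 30 degrees from vertical with its handle nearer the robot; it comes out along its long axis (pull 50 mm or more).
- key_foot (a point): Centre of the underside of the key's foot, 75 mm below key_grip along the key's z; same axes. The foot is a cross 20 mm tall: two blades along x and y, each 26 mm tip to tip and 6 mm thick, so it fits its socket at four angles a quarter turn apart. Above it a 14 mm round shaft with a 26 mm round flange (34 to 44 mm up) runs to the handle (55 to 95 mm up).
- rest_floor (a point): Centre of the floor of the tilted pocket of the fixed plywood rest (base 110 x 84 x 12 mm), 30 mm above the shelf. The pocket is a square tube, inside 30 x 30 mm, outside 40 x 40 mm, 46 mm deep along its axis, leaning 30 degrees from vertical towards this frame's -x (the frame's z is vertical).
- tank: The fixed yellow developing tank, upright, 106 mm wide, 112 mm tall; origin at the centre of its underside, z up. In its lid, flush with the top, is a grey collar with a funnel narrowing at 45 degrees from 54 mm wide at the top to 30 mm wide at the socket. A white mark on the collar shows the spindle's turn: it points along the tank's -x at 0; black lines on the lid show the unlocked (thin) and locked (thick) ends.
- socket (a point): Centre of the socket's top face, on the tank's axis 100 mm above the shelf, z up. Four grey lands hold the key's foot up until its blades meet the cross slots: 9 mm wide, 29 mm tip to tip, 14 mm deep. The slots' angle differs each time and no reading nor mark gives it: find it by eye or by turning the pressed key up to a quarter turn. Within 6 degrees of the right angle the foot goes in.
- spindle (a joint): Turn of collar and socket together, rad, growing clockwise seen from above: 0 unlocked stop, 1.05 locked stop. Starts between 0 and 0.25. Friction of 0.18 N m holds it where it is left. Turning clockwise while pressing hard on the lands can drag it along; anticlockwise only takes it back to 0. The seated key has up to 0.12 rad of play either way.
- canister0_center (a point): Bystander: centre of a loose clear film canister with a grey cap, 35 mm wide, 52 mm tall, upright.
- canister1_center (a point): Bystander: centre of a second canister like it.
- ring: Bystander: loose hard silicone ring lying flat, 52 mm wide, 8 mm tall; origin at the centre of its underside.
- tray: Bystander: fixed white ceramic tray with a closed glass cover, 90 mm (its x) x 150 mm (its y) x 30 mm tall, a thermometer probe inside; origin at the centre of its underside.
There are look-alikes about, which are no part of the job. Leave any red look-alike of the tank alone.

How it is judged:
By the outcome, as a careful person would: the job done as asked, in the order asked, and still so for the second after the job is handed in, with the robot touching nothing.
It also fails if it takes over 58 s, if anything falls off the work surface, if the arm or the gripper's body presses on something with over 40 N, if the wrist force passes 120 N, or if a joint passes its speed limit or range.

### The arm

A 6-joint arm with a two-finger parallel gripper is mounted at the origin on the work surface. World frame = base frame: x ahead of the robot, y to its left, z up, the work surface at z = 0. Lengths are in m, angles in rad, forces in N, time in s.
With the tool pointing down it reaches from about 0.325 to 1 m from the base axis. Payload 5.1 kg.
Tool frame: the origin (TCP) lies at the very end of the fingers, on their centre line; the grasp point (between the pads) lies 19 mm behind it (tcp_to_grasp is the z of the grasp point in the tool frame, in m); z points along the fingers, y is the line along which they close (so a half turn about z gives the same grasp; the last joint's range is limited). The gripper opens to 85 mm and grips with 20 to 120 N. Pads are 22 mm wide; open, the fingers measure 114 mm over their backs; the gripper's body (76 mm by 85 mm) begins 54 mm behind the grasp point. The pads swing forward as they close: fully open they stand 13 mm farther back than shut.
Start: joints at [1.23, 0.124, 1.65, -0, 1.367, -0.083], TCP at [0.166, 0.629, 0.231] pointing down, gripper open.
Joint ranges: [-2.61, 2.61], [-1.02, 2.33], [0.03, 2.71], [-1.35, 4.49], [0.32, 2.68], [-2.91, 2.91]. Speed limits (rad/s): [2.57, 2.57, 3.14, 3.14, 3.14, 3.14].

### API

Orientations are given as a unit quaternion [w, x, y, z].
In Python, from plant import * gives the robot as it stands. The module is installed in compiled form; this text tells all that it offers.
- The arm moves only by the shell command python3 -m inch 'ROWS' [OPENING] [FORCE]. ROWS is JSON, a list that holds one entry, the list of rows, each a list of 6 numbers: the shift along the tool's x, y, z as a fraction of full scale, then the turn, a rotation vector about the tool's x, y, z as a fraction of full scale. In form: [[[dx, dy, dz, rx, ry, rz], ...]]. A call has 1 to 8 rows; each row is the pose to reach, as a shift and turn from the pose commanded when the call began, along the tool's axes at that moment, turning the shorter way round; what a row does not reach only later rows make up. Full scale, the value 1, is 200 mm for a shift and 360 degrees for a turn. A row lasts 1/8 s, in which the tool goes at most 62.5 mm and 10.7 degrees, less where a joint would pass 70% of its speed; a pose out of reach is approached as far as the arm can. A call with a number of a shift or a turn outside -1 to 1 is refused whole. A call with a gripper value outside its range is refused whole. OPENING is the gripper command: -1 is fully open, 1 is shut, values between are in proportion, set as the call begins (- or left out, the last holds). The fingers move at their own pace and stop on an object; FORCE is the grip in N (left out, the last holds). Time passes only in rows, so rows that repeat a pose let the fingers close. It gives the time, the measured TCP pose, the force, the opening and the grip force at its end, in the units of the state.
- sense(): the state, without advancing time (a new reading comes with each control period).
- capture(name): name is "scene" or "side" or "wrist"; returns the picture (400x640x3 uint8, blue, green, red); there is no depth.
- camera_info(name): a dict with "intrinsics" (3x3 intrinsics, pixels), "k1" (the pictures are not rectified: a ray, as slopes to the right and down, at radius r is drawn at 1 + k1 r^2 times it, then the intrinsics apply), "extrinsics" (4x4, takes a point from camera to world coordinates); the wrist camera has in their place "T_tool_cam" (4x4, takes a point from camera to tool coordinates, whose origin is the TCP and whose axes are the flange's). Camera axes: x right, y down, z forward; pixel columns grow to the right and rows downward; lengths in m; the calibration is good to about 2 mm. A picture is of the moment at which its call begins: read the wrist's pose just before it. camera_info takes no time and is no camera call.
- job_done(): hands the job in; it is judged then, once.
The state is a dict: "t": time; "joints": joint angles; "qvel": joint speeds; "joint_torque": joint torques, N m; "tcp_pos": TCP position; "orientation": TCP orientation; "wrist_force": force on the tool from outside, world axes, zero at the start; "torque": the same for the moment, N m; "finger_gap": opening from 0.0 (shut) to 1.0 (fully open); "grasp_force": force on a finger pad.
Only numpy, scipy, OpenCV 4.12 (cv2) and the standard library are available. Lean on these libraries where they do the work, as an engineer would, in place of code of your own. Each camera call takes 0.05 s, during which the arm holds its last target. There are 200 camera calls.

## Working session

There is one attempt and no reset: what is moved stays moved. The work goes in short steps, Python scripts to look and compute and a shell command to move; the robot and the scene stay as the last step left them, time stands still between calls to the robot, and variables do not carry over. Pictures are saved under pics/ and viewed, at most 10 in all, crops included, and the job is handed in when it is done.

```bash
mkdir -p pics; ls; python3 - <<'E'
from plant import *
import cv2,numpy as np
s=sense();print(s['tcp_pos'],s['orientation'],s['t'])
for n in("scene","side","wrist"):
    c=camera_info(n);print(n,c)
    cv2.imwrite(f'pics/{n}0.png',capture(n))
E
```

```text
pics
[0.1655246  0.62794191 0.2300302 ] [-2.28624434e-04  1.28515380e-01  9.91706955e-01 -1.02940199e-03] 0.0
scene {'intrinsics': array([[405.76500203,   0.        , 318.68884767],
       [  0.        , 405.76500203, 207.27747269],
       [  0.        ,   0.        ,   1.        ]]), 'k1': -0.08707768874434269, 'extrinsics': array([[-0.83102178,  0.4626596 , -0.30878617,  0.82192725],
       [ 0.55621245,  0.69669215, -0.45304278,  0.35841918],
       [ 0.00552432, -0.54823913, -0.83630338,  0.84449432],
       [ 0.        ,  0.        ,  0.        ,  1.        ]])}
side {'intrinsics': array([[396.69160477,   0.        , 320.09886045],
       [  0.        , 396.69160477, 202.59892247],
       [  0.        ,   0.        ,   1.        ]]), 'k1': -0.008013864568379226, 'extrinsics': array([[ 0.77021149, -0.45528225,  0.44664565,  0.21101896],
       [-0.63772198, -0.53963511,  0.54964045, -0.4671234 ],
       [-0.00921586, -0.70817513, -0.70597666,  0.65137566],
       [ 0.        ,  0.        ,  0.        ,  1.        ]])}
wrist {'intrinsics': array([[334.49489279,   0.        , 322.96789469],
       [  0.        , 334.49489279, 194.76831013],
       [  0.        ,   0.        ,   1.        ]]), 'k1': 0.022117810740472785, 'T_tool_cam': array([[-4.47112422e-04, -9.52686553e-01, -3.03954159e-01,
         7.74917109e-02],
       [ 9.99999774e-01, -5.78852234e-04,  3.43316304e-04,
         3.87503343e-05],
       [-5.03017371e-04, -3.03953937e-01,  9.52686597e-01,
        -1.42851128e-01],
       [ 0.00000000e+00,  0.00000000e+00,  0.00000000e+00,
         1.00000000e+00]])}
```

View pics/scene0.png

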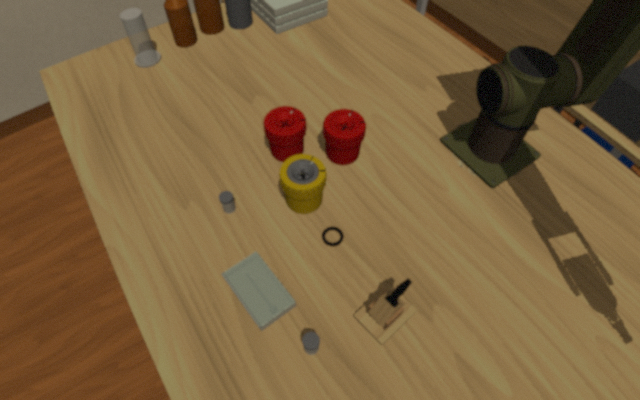

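View pics/side0.png

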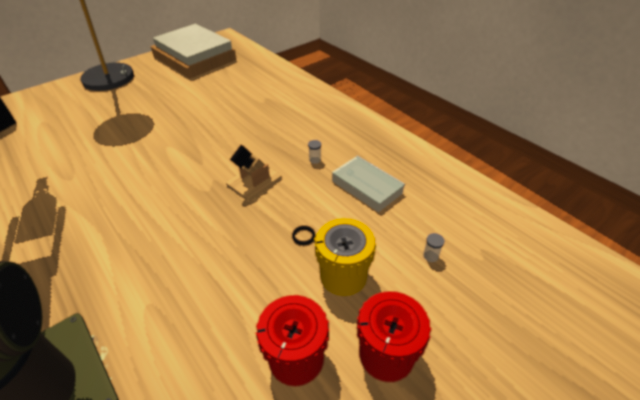

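Scene picture: key handle near (400,292), rest base around (382,315), yellow tank lid about (303,172). Side picture: handle (242,156), tank lid (346,241); red look-alikes lie below the tank.

```bash
cat > h.py <<'E'
from plant import *
import cv2,numpy as np
from scipy.spatial.transform import Rotation as R
def rot(q): return R.from_quat([q[1],q[2],q[3],q[0]])
def wristT(s):
    T=np.eye(4);T[:3,:3]=rot(s['orientation']).as_matrix();T[:3,3]=s['tcp_pos'];return T@camera_info('wrist')['T_tool_cam']
def ray(n,uv,T=None):
    c=camera_info(n);T=c['extrinsics'] if T is None else T;K=c['intrinsics']
    d=np.array([(uv[0]-K[0,2])/K[0,0],(uv[1]-K[1,2])/K[1,1]]);u=d.copy()
    for _ in range(8):u=d/(1+c['k1']*(u@u))
    v=T[:3,:3]@[*u,1];return T[:3,3],v/np.linalg.norm(v)
def plane(n,uv,z,T=None):
    o,v=ray(n,uv,T);return o+v*(z-o[2])/v[2]
def tri(*rs):
    A=sum(np.eye(3)-np.outer(v,v) for o,v in rs);b=sum((np.eye(3)-np.outer(v,v))@o for o,v in rs)
    p=np.linalg.solve(A,b);return p,[np.linalg.norm((np.eye(3)-np.outer(v,v))@(p-o)) for o,v in rs]
E
python3 - <<'E'
from h import *
a=cv2.imread('pics/scene0.png');b=cv2.imread('pics/side0.png')
cr=lambda i,x,y,w,h:cv2.resize(i[y:y+h,x:x+w],(400,300),interpolation=cv2.INTER_CUBIC)
cv2.imwrite('pics/c.png',np.vstack([np.hstack([cr(a,340,265,80,60),cr(b,205,140,80,60)]),np.hstack([cr(a,263,145,80,60),cr(b,306,211,80,60)])]))
cen={}
for n,i,box in(('scene',a,(370,270,425,312)),('side',b,(225,140,262,172))):
    x0,y0,x1,y1=box;m=(i[y0:y1,x0:x1].max(2)<45).astype('uint8')
    nn,l,st,c=cv2.connectedComponentsWithStats(m);k=1+np.argmax(st[1:,4]);print(n,st[k],c[k]+[x0,y0])
    pts=np.argwhere(l==k)[:,::-1].astype('float32');print(cv2.boxPoints(cv2.minAreaRect(pts))+[x0,y0]);cen[n]=c[k]+[x0,y0]
print(tri(ray('scene',cen['scene']),ray('side',cen['side'])))
for n,i in(('scene',a),('side',b)):
    h=cv2.cvtColor(i,cv2.COLOR_BGR2HSV);m=((h[...,0]>22)&(h[...,0]<34)&(h[...,1]>200)&(h[...,2]>90)).astype('uint8')
    nn,l,st,c=cv2.connectedComponentsWithStats(m);k=1+np.argmax(st[1:,4]);print(n,st[k],c[k])
for n,uv in(('scene',(303,172)),('side',(346,241))):print(plane(n,uv,.112))
E
```

```text
scene [ 16  10  24  26 212] [397.13679245 292.86792453]
[[385.5 297.5]
 [405.5 277.5]
 [414.  286. ]
 [394.  306. ]]
side [  7   7  21  21 269] [242.24163569 157.60966543]
[[230.53658533 158.82927132]
 [240.97561073 145.78048849]
 [255.73171043 157.5853672 ]
 [245.29268456 170.63414955]]
(array([0.5254964 , 0.20121557, 0.08537694]), [np.float64(0.0006109901702322842), np.float64(0.0006109901702323153)])
scene [ 280  154   46   59 1139] [303.70061457 186.20807726]
side [315 218  60  46 941] [344.58342189 241.41445271]
[ 0.52766749 -0.13855339  0.112     ]
[ 0.52614046 -0.14999079  0.112     ]
```

View pics/c.png

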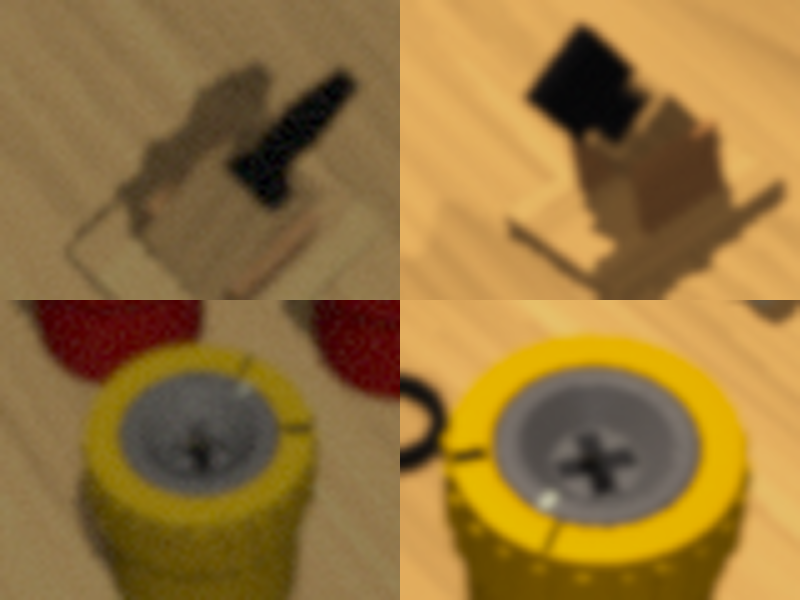

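Crops: the scene view shows the handle edge-on from (409,281) to the flange at (392,300.6). In the side view the handle's top edge is at (236,152), its centre at (242,156) and the flange at (250.6,165). The lid's collar shows a visible cross at about side px (345,243.5).

```bash
python3 - <<'E'
from h import *
P={}
for k,a,b in(('top',(409,281.2),(236.4,152)),('grip',(403,288.2),(242.2,156.3)),('fl',(392,300.6),(250.4,165))):
    P[k],e=tri(ray('scene',a),ray('side',b));print(k,P[k],e)
d=P['top']-P['fl'];d/=np.linalg.norm(d);print(d,np.degrees(np.arccos(d[2])),np.degrees(np.arctan2(d[1],d[0])))
# cross
S=lambda x,y:plane('side',(306+x/5,211+y/5),.1)
c=S(597,163-0) if 0 else plane('side',(306+197/5,211+163/5),.1);print('cross',c)
for x,y in((157,166),(235,160),(186,133),(204,192)):
    p=plane('side',(306+x/5,211+y/5),.1)-c;print(p[:2]*1e3,np.degrees(np.arctan2(p[1],p[0])))
# collar ellipse center, z=.112 ; lines & mark
t=plane('side',(306+198/5,211+146/5),.112);print('tank',t, plane('scene',(263+199/5,145+133/5),.112))
for n,(x,y) in(('mark',(148,198)),('thick',(67,155)),('thin',(150,240))):
    p=plane('side',(306+x/5,211+y/5),.112)-t;print(n,np.degrees(np.arctan2(p[1],p[0])))
# rest base corners (z~.012) side & scene edges
s=sense();print(s['t'],s['tcp_pos'],rot(s['orientation']).as_matrix().round(3))
# desired
az=np.arctan2(d[1],d[0]);th=np.radians(30)
d=np.array([np.sin(th)*np.cos(az),np.sin(th)*np.sin(az),np.cos(th)])
y=np.array([-np.sin(az),np.cos(az),0]);z=-d
for sg in(1,-1):
    Y=sg*y;M=np.c_[np.cross(Y,z),Y,z];Rt=rot(s['orientation'])
    print(sg,(Rt.inv()*R.from_matrix(M)).as_rotvec(degrees=True))
E
```

```text
top [0.50693038 0.19860077 0.11318068] [np.float64(0.006219182959877527), np.float64(0.006219182959877564)]
grip [0.51864221 0.19908232 0.09480268] [np.float64(0.00657016637451529), np.float64(0.006570166374515343)]
fl [0.53771472 0.20035912 0.05802449] [np.float64(0.004763798060650091), np.float64(0.004763798060650075)]
[-0.48717124 -0.02782642  0.87286303] 29.206933792326055 -176.73091190994262
cross [ 0.52830502 -0.14667934  0.1       ]
[-11.8177357    8.14603286] 145.4212819656364
[11.2988894  -7.70631856] -34.2956352326439
[ 6.31660784 12.8767032 ] 63.86995139859381
[ -6.92085925 -11.29297039] -121.5019109112315
tank [ 0.52682475 -0.14819405  0.112     ] [ 0.5274229  -0.13978831  0.112     ]
mark -168.03975237148245
thick 144.99943361783482
thin -153.43915030072898
0.15 [0.16559901 0.62807018 0.23036692] [[-0.967  0.255 -0.001]
 [ 0.255  0.967 -0.002]
 [ 0.    -0.002 -1.   ]]
1 [-42.07707202   6.79828376 156.91732689]
-1 [ -4.8099508  -29.77054991 -17.60133952]
```

```bash
python3 -m inch '[[[-1,-0.85,0,0,0,0],[-1,-0.85,0,0,0,0],[-1,-0.85,0,0,0,0],[-1,-0.85,0,0,0,0],[-1,-0.85,0,0,0,0]]]' -1
python3 -m inch '[[[-1,-0.85,0.2,-0.0134,-0.0827,-0.0489],[-1,-0.85,0.2,-0.0134,-0.0827,-0.0489],[-1,-0.85,0.2,-0.0134,-0.0827,-0.0489],[-1,-0.85,0.2,-0.0134,-0.0827,-0.0489],[-1,-0.85,0.2,-0.0134,-0.0827,-0.0489],[-1,-0.85,0.2,-0.0134,-0.0827,-0.0489],[-1,-0.85,0.2,-0.0134,-0.0827,-0.0489]]]'
python3 - <<'E'
from h import *
import pickle
s=sense();im=capture('wrist');cv2.imwrite('pics/w1.png',im);pickle.dump(s,open('w1.pkl','wb'));print(s['t'],s['tcp_pos'],s['joints'])
E
```

```text
t: 0.78
tcp_pos: [0.3172, 0.4105, 0.231]
orientation: [0.0, 0.131, 0.991, -0.0]
wrist_force: [-0.2, 0.5, -0.5]
finger_gap: 0.993
grasp_force: 0.0
t: 1.65
tcp_pos: [0.4657, 0.1987, 0.1916]
orientation: [0.259, -0.028, 0.965, 0.009]
wrist_force: [-0.2, 0.1, -0.4]
finger_gap: 1.002
grasp_force: 0.0
1.65 [0.4656783  0.19869934 0.19158697] [ 0.38353901 -0.47620281  2.30114251 -0.21678365  0.82671    -1.13763936]
```

View pics/w1.png

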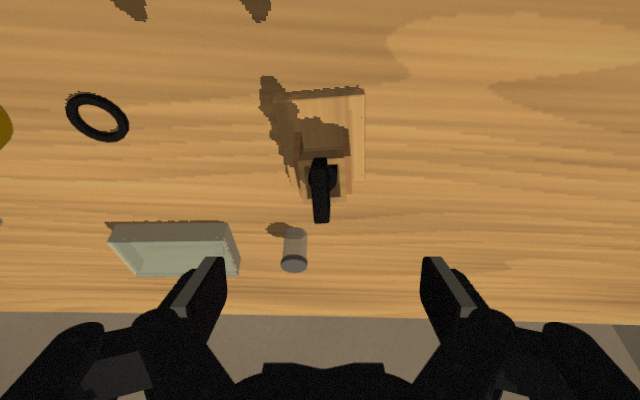

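The wrist picture (upside down) shows the key handle from (320,157) to (322,222), with its flange around row 178. The rest base's right edge runs (364,88)-(365,180) and its robot-side edge (278,93)-(364,88). Canister at (294,250), tray at (170,250).

```bash
python3 - <<'E'
from h import *
import pickle
from scipy.optimize import fsolve
s=pickle.load(open('w1.pkl','rb'));T=wristT(s);Rt=rot(s['orientation']).as_matrix();im=cv2.imread('pics/w1.png')
m=im[140:240,295:350].max(2)<40
for y in range(10,90,5):
    x=np.where(m[y])[0]
    if len(x):print(y+140,x.min()+295,x.max()+295,len(x))
ys=np.where(m[:,15:40].sum(1)>4)[0]+140;vt,vb=ys.min(),ys.max()+1;print(vt,vb)
for a,b in(((364,90),(365,180)),((280,94),(364,89.5))):
    p,q=[plane('wrist',u,.012,T) for u in(a,b)];print(p,q,np.degrees(np.arctan2(*(q-p)[1::-1])),np.linalg.norm(q-p))
def slope(v): # row -> tool x per z line
    o,d=ray('wrist',(321,v),camera_info('wrist')['T_tool_cam']);return o,d
def f(g,sz):
    r=[]
    for v,p in((vb,(g[0]-.022,g[1]-.02)),(vt,(g[0]+.022,g[1]+sz*.02))):
        o,d=slope(v);r.append((p[0]-o[0])*d[2]-(p[1]-o[2])*d[0])
    return r
for sz in(-1,1):
    g=fsolve(f,[0,.1],(sz,));o,d=slope(200);u=[ray('wrist',(321.5,190),camera_info('wrist')['T_tool_cam'])]
    k=(g[1]-u[0][0][2])/u[0][1][2];gy=u[0][0][1]+k*u[0][1][1]
    print(sz,g,gy,s['tcp_pos']+Rt@[g[0],gy,g[1]])
E
```

```text
160 313 326 14
165 311 336 25
170 309 336 28
175 309 336 28
180 308 336 29
185 310 334 25
190 311 330 20
195 312 329 18
200 313 329 17
205 313 329 17
210 314 328 15
215 314 328 15
220 315 328 14
158 223
[0.48018416 0.23576455 0.012     ] [0.59066304 0.25347465 0.012     ] 9.1072028587144 0.11188936050832675
[0.48818206 0.16250255 0.012     ] [0.47970756 0.2356927  0.012     ] 96.60472071325543 0.07367913606591053
-1 [0.01359358 0.08449969] -0.0011444966520402498 [0.49621354 0.19950298 0.11162919]
1 [-0.00219919  0.12256852] -0.00130920650258611 [0.52889247 0.20129622 0.08657832]
```

```bash
cat >> h.py <<'E'
def go(p,M):
    s=sense();r=rot(s['orientation'])
    print(s['t'],'shift',(r.inv().apply(np.array(p)-s['tcp_pos'])/.2).round(4),'turn',((r.inv()*R.from_matrix(M)).as_rotvec(degrees=True)/360).round(4))
def keyM(az,tilt):  # tilt of the axis away from vertical along az(deg); tool y across
    a,t=np.radians([az,tilt]);d=np.array([np.sin(t)*np.cos(a),np.sin(t)*np.sin(a),np.cos(t)])
    Y=np.array([np.sin(a),-np.cos(a),0]);return np.c_[np.cross(Y,-d),Y,-d],d
E
python3 - <<'E'
from h import *
M,d=keyM(-172,30);g=np.array([.518,.2003,.095])
go(g+d*.04,M);go(g-d*.017,M)
E
```

```text
1.7 shift [ 0.0149 -0.0174  0.3496] turn [-0.0061  0.0001 -0.0113]
1.7 shift [ 0.0156 -0.0064  0.6344] turn [-0.0061  0.0001 -0.0113]
```

```bash
python3 -m inch '[[[0.015,-0.0174,0.35,-0.0061,0,-0.0113],[0.015,-0.0174,0.35,-0.0061,0,-0.0113],[0.015,-0.0174,0.35,-0.0061,0,-0.0113],[0.0153,-0.012,0.49,-0.0061,0,-0.0113],[0.0156,-0.0064,0.634,-0.0061,0,-0.0113],[0.0156,-0.0064,0.634,-0.0061,0,-0.0113],[0.0156,-0.0064,0.634,-0.0061,0,-0.0113]]]' -1
python3 - <<'E'
from h import *
s=sense();print(s['tcp_pos']);cv2.imwrite('pics/w2.png',np.hstack([cv2.resize(capture('wrist')[:,120:520],(400,400)),capture('side')[60:260,140:340].repeat(2,0).repeat(2,1)]))
E
```

```text
t: 2.58
tcp_pos: [0.5273, 0.201, 0.0824]
orientation: [0.26, -0.067, 0.963, 0.018]
wrist_force: [0.7, -0.3, 0.2]
finger_gap: 1.0
grasp_force: 0.0
[0.52727711 0.20097203 0.0823611 ]
```

View pics/w2.png

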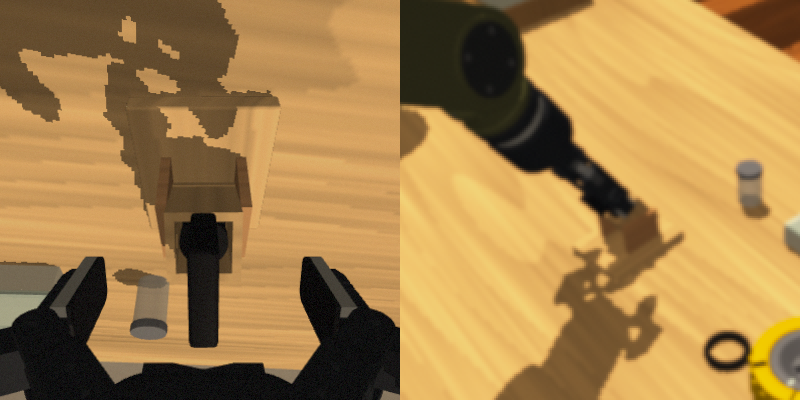

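The key handle lies midway between the pads (column 203 in the left crop, rows 213–345), about 3–5 mm deeper than the grasp point. I will advance 3 mm and close.

```bash
python3 -m inch '[[[0,0,0.015,0,0,0],[0,0,0.015,0,0,0]]]'; python3 -m inch '[[[0,0,0,0,0,0],[0,0,0,0,0,0],[0,0,0,0,0,0],[0,0,0,0,0,0],[0,0,0,0,0,0],[0,0,0,0,0,0]]]' 1 70
```

```text
t: 2.92
tcp_pos: [0.5281, 0.2004, 0.0778]
orientation: [0.259, -0.067, 0.963, 0.018]
wrist_force: [-0.2, -0.2, 0.2]
finger_gap: 0.999
grasp_force: 0.0
t: 3.68
tcp_pos: [0.5281, 0.2003, 0.0775]
orientation: [0.259, -0.067, 0.964, 0.017]
wrist_force: [-0.9, -1.3, 1.9]
finger_gap: 0.131
grasp_force: 75.4
```

```bash
python3 -m inch '[[[0,0,-0.08,0,0,0],[0,0,-0.2,0,0,0],[0,0,-0.35,0,0,0],[0,0,-0.5,0,0,0],[0,0,-0.5,0,0,0]]]'
python3 - <<'E'
from h import *
p=np.array([.527,-.147,.26])
for az in(-172,170,-160,-145,145):
  print(az);go(p,keyM(az,0)[0])
print(sense()['joints'])
E
```

```text
t: 4.3
tcp_pos: [0.4793, 0.1941, 0.1667]
orientation: [0.261, -0.067, 0.963, 0.018]
wrist_force: [0.2, 0.1, -1.1]
finger_gap: 0.13
grasp_force: 75.8
-172
4.3 shift [-0.237  -1.7218 -0.403 ] turn [ 0.      0.0843 -0.0002]
170
4.3 shift [-0.237  -1.7218 -0.403 ] turn [0.0133 0.0836 0.0486]
-160
4.3 shift [-0.237  -1.7218 -0.403 ] turn [-0.0088  0.084  -0.0328]
-145
4.3 shift [-0.237  -1.7218 -0.403 ] turn [-0.0198  0.0827 -0.0735]
145
4.3 shift [-0.237  -1.7218 -0.403 ] turn [0.0316 0.0802 0.1164]
[ 0.33288294 -0.43432118  2.31821747 -0.14451992  0.74147913 -1.29515997]
```

```bash
python3 -m inch '[[[-0.1,-0.1,-0.25,0,0.0281,0],[-0.24,-0.4,-0.4,0,0.0562,0],[-0.237,-0.7,-0.403,0,0.0843,0],[-0.237,-0.9,-0.403,0,0.0843,0],[-0.237,-0.9,-0.403,0,0.0843,0],[-0.237,-0.9,-0.403,0,0.0843,0]]]'
python3 - <<'E'
from h import *
go([.527,-.147,.26],keyM(150,0)[0]);print(sense()['tcp_pos'],sense()['joints'])
E
```

```text
t: 5.05
tcp_pos: [0.5036, 0.0156, 0.2559]
orientation: [-0.004, -0.069, 0.998, -0.0]
wrist_force: [-1.0, 0.0, -0.8]
finger_gap: 0.13
grasp_force: 76.0
5.05 shift [-0.0045 -0.8211 -0.0208] turn [-0.0004 -0.0012  0.1052]
[0.50361565 0.01555468 0.25588907] [-7.49713293e-02 -2.15471094e-01  1.93662274e+00 -1.34818669e-03
  1.42795260e+00 -1.78278247e+00]
```

```bash
python3 -m inch '[[[-0.004,-0.3,-0.02,0,0,0.029],[-0.004,-0.6,-0.02,0,0,0.058],[-0.004,-0.82,-0.02,0,-0.001,0.087],[-0.004,-0.82,-0.02,0,-0.001,0.105],[-0.004,-0.82,-0.02,0,-0.001,0.105],[-0.004,-0.82,-0.02,0,-0.001,0.105]]]'
python3 - <<'E'
from h import *
import pickle
s=sense();w=capture('wrist');cv2.imwrite('pics/w3f.png',w);pickle.dump(s,open('w3.pkl','wb'))
sd=capture('side');cv2.imwrite('pics/s3f.png',sd);sc=capture('scene');cv2.imwrite('pics/sc3f.png',sc)
q=np.vstack([cv2.resize(sd[110:310,246:446],(300,300)),cv2.resize(sc[60:230,220:390],(300,300))])
cv2.imwrite('pics/w3.png',np.hstack([w[:,70:570],np.zeros((400,0,3),'uint8')]) if 0 else np.hstack([cv2.copyMakeBorder(w[:,70:570],0,200,0,0,0),q]))
print(s['tcp_pos'],s['joints'])
E
```

```text
t: 5.8
tcp_pos: [0.5272, -0.1456, 0.2614]
orientation: [0.001, 0.256, 0.967, -0.001]
wrist_force: [0.0, 0.2, 0.1]
finger_gap: 0.129
grasp_force: 76.1
[ 0.52723625 -0.14558732  0.26136602] [-0.36656202 -0.12296316  1.84671869 -0.00201878  1.41640043 -1.41882182]
```

View pics/w3.png

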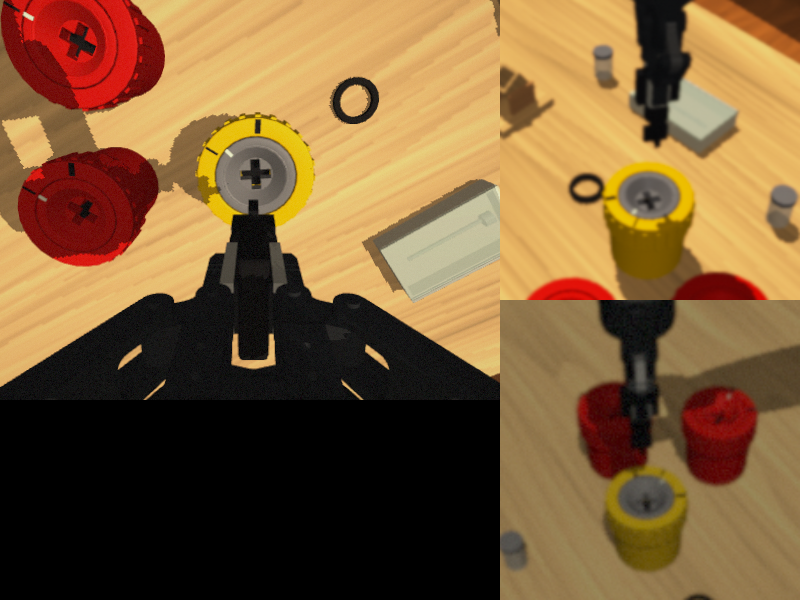

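Wrist picture: collar centred at about full-frame (325,173), with the cross at (326,174) and nearly aligned with the image. White mark is at (295,153), thick line at (327,126), thin line at (276,142), and the key foot tip at (323,205).

```bash
python3 - <<'E'
from h import *
import pickle
s=pickle.load(open('w3.pkl','rb'));T=wristT(s);im=cv2.imread('pics/w3f.png')
h=cv2.cvtColor(im,cv2.COLOR_BGR2HSV);m=((h[...,1]<110)&(h[...,2]>50)).astype('uint8')*255;m[:, :270]=0;m[:,380:]=0;m[:120]=0;m[198:]=0
m=cv2.morphologyEx(m,cv2.MORPH_OPEN,np.ones((3,3)))
cs,_=cv2.findContours(m,cv2.RETR_EXTERNAL,cv2.CHAIN_APPROX_NONE);c=max(cs,key=cv2.contourArea)
hp=cv2.convexHull(c)[:,0].astype(float);hp=hp[hp[:,1]<194]
# collar rim points on plane z=.112 -> circle fit
P=np.array([plane('wrist',u,.112,T)[:2] for u in hp]);A=np.c_[2*P,np.ones(len(P))];x=np.linalg.lstsq(A,(P**2).sum(1),rcond=None)[0]
print('collar',x[:2],'r',np.sqrt(x[2]+x[:2]@x[:2]))
# yellow outer hull
y=((h[...,0]>20)&(h[...,0]<36)&(h[...,1]>190)&(h[...,2]>60)).astype('uint8')
n,l,st,cc=cv2.connectedComponentsWithStats(y);k=1+np.argmax(st[1:,4]);print(st[k],cc[k])
# cross
g=im.max(2);d=(g<55).astype('uint8');d[:150]=0;d[192:]=0;d[:,:300]=0;d[:,352:]=0
n,l,st,cc=cv2.connectedComponentsWithStats(d);k=1+np.argmax(st[1:,4]);print('cross',st[k],cc[k])
pt=np.argwhere(l==k)[:,::-1];W=np.array([plane('wrist',u,.1,T)[:2] for u in pt]);c0=W.mean(0);print('crosspos',c0)
V=W-c0;r=np.hypot(*V.T);a=np.arctan2(V[:,1],V[:,0]);f=r>.008
print('cross ang mod90',np.degrees(np.angle((np.exp(4j*a[f])).mean()))/4, np.degrees(np.angle((r**4*np.exp(4j*a)).mean()))/4, r.max())
tk=x[:2]
for nme,u in(('mark',(295,153)),('thick',(327,126)),('thin',(277,143))):
    v=plane('wrist',u,.112,T)[:2]-tk;print(nme,np.degrees(np.arctan2(v[1],v[0])))
R0=rot(s['orientation']).as_matrix();print('tool x az',np.degrees(np.arctan2(R0[1,0],R0[0,0])))
C=camera_info('wrist')['T_tool_cam']
for v in(198,200,202):
    o,dd=ray('wrist',(323,v),C);k=(0+.006-o[0])/dd[0];print(v,(o+k*dd))
print(np.where(im[170:230,318:328].max(2)<40)[0][:3]+170)
E
python3 - <<'E'
import cv2
im=cv2.imread('pics/w3f.png');cv2.imwrite('pics/w3z.png',cv2.resize(im[110:235,260:400],(700,600),interpolation=cv2.INTER_CUBIC))
E
```

```text
collar [ 0.52725143 -0.14319433] r 0.03595309361380229
[ 265  113  120  114 5019] [325.17433752 163.67862124]
cross [312 160  28  24 312] [325.33012821 172.11858974]
crosspos [ 0.52621578 -0.14253103]
cross ang mod90 -27.308945026043805 -28.01532869231686 0.013349689347354235
mark -158.5222060799197
thick 148.57581854494867
thin -155.38361933434254
tool x az 150.3078382338285
198 [0.006      0.0002325  0.07413187]
200 [0.006      0.00023134 0.06984677]
202 [0.006      0.00023022 0.06571219]
[170 170 170]
```

View pics/w3z.png

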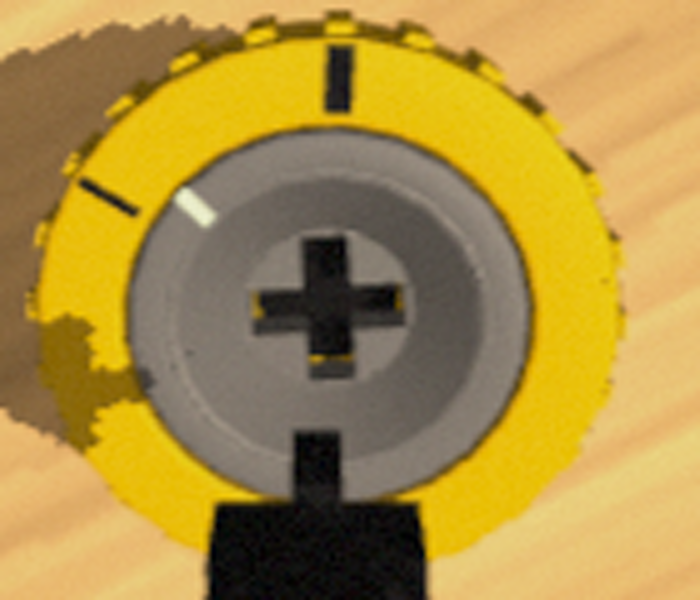

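Close-up: the cross is centred at full-frame (325.4,171.4), turned about 2° from the key. The mark sits about 11° past the thin line, so the spindle is at about 0.19 rad. The clockwise direction goes to the thick line.

```bash
python3 - <<'E'
from h import *
go([.525,-.142,.162],keyM(152.4,0)[0])
E
```

```text
5.95 shift [0.021  0.0126 0.4985] turn [-0.0003  0.0003 -0.006 ]
```

```bash
python3 -m inch '[[[0.021,0.0126,0.1,0,0,-0.006],[0.021,0.0126,0.3,0,0,-0.006],[0.021,0.0126,0.44,0,0,-0.006],[0.021,0.0126,0.5,0,0,-0.006],[0.021,0.0126,0.5,0,0,-0.006]]]'
python3 -m inch '[[[0,0,0.02,0,0,0],[0,0,0.04,0,0,0],[0,0,0.04,0,0,0]]]'
```

```text
t: 6.58
tcp_pos: [0.5242, -0.1425, 0.1604]
orientation: [-0.0, 0.239, 0.971, -0.001]
wrist_force: [-0.3, -0.6, 0.2]
finger_gap: 0.135
grasp_force: 76.1
t: 6.95
tcp_pos: [0.525, -0.143, 0.1539]
orientation: [0.001, 0.24, 0.971, -0.001]
wrist_force: [1.1, 0.4, -0.6]
finger_gap: 0.133
grasp_force: 76.1
```

```bash
python3 -m inch '[[[0,0,0.015,0,0,0],[0,0,0.03,0,0,0],[0,0,0.03,0,0,0]]]'|grep -v ori
python3 -m inch '[[[0,0,0.015,0,0,0],[0,0,0.025,0,0,0],[0,0,0.025,0,0,0]]]'|grep -v ori
```

```text
t: 7.32
tcp_pos: [0.5247, -0.1429, 0.1472]
wrist_force: [0.7, -0.2, -0.7]
finger_gap: 0.129
grasp_force: 76.1
t: 7.7
tcp_pos: [0.525, -0.143, 0.1429]
wrist_force: [-0.8, 0.2, 0.8]
finger_gap: 0.135
grasp_force: 76.5
```

```bash
for i in 1 2; do python3 -m inch '[[[0,0,0.01,0,0,0],[0,0,0.015,0,0,0],[0,0,0.015,0,0,0]]]'|grep -v ori; done
python3 - <<'E'
from h import *
print(sense()['tcp_pos'],sense()['torque'])
cv2.imwrite('pics/a.png',np.hstack([cv2.resize(capture('side')[180:280,296:396],(400,400),interpolation=2),cv2.resize(capture('wrist')[100:300,220:420],(400,400))]))
E
```

```text
t: 8.07
tcp_pos: [0.5253, -0.1432, 0.1428]
wrist_force: [-6.0, 1.5, 14.2]
finger_gap: 0.134
grasp_force: 78.5
t: 8.45
tcp_pos: [0.5256, -0.1433, 0.1427]
wrist_force: [-11.8, 4.1, 25.6]
finger_gap: 0.134
grasp_force: 80.4
[ 0.52564126 -0.14327463  0.14270985] [0.88744792 2.63542473 0.02249543]
```

View pics/a.png

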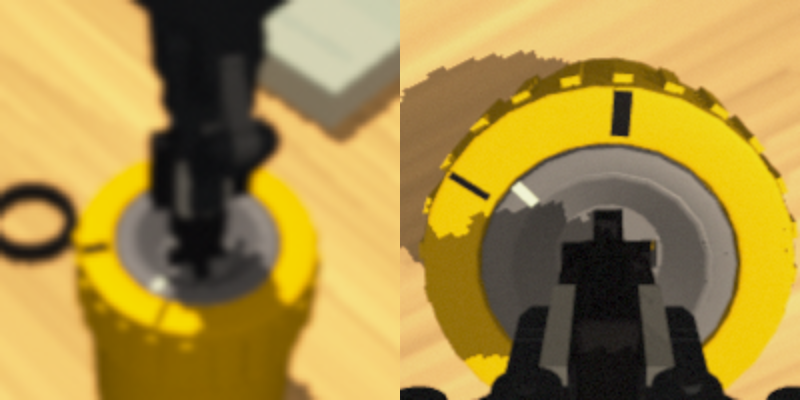

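The pads hold the key, with contact at TCP z 0.1427. That matches the seated depth (foot about 57 mm below the TCP), and in the right view the foot tip is partly hidden by the socket. I will ease the press and test with a 20° clockwise turn, watching the mark (now at right-view (524,193)).

```bash
python3 -m inch '[[[0,0,-0.012,0,0,0],[0,0,-0.02,0,0,0],[0,0,-0.02,0,0,0.014],[0,0,-0.02,0,0,0.028],[0,0,-0.02,0,0,0.042],[0,0,-0.02,0,0,0.056],[0,0,-0.02,0,0,0.056]]]'
python3 - <<'E'
from h import *
s=sense();print(s['torque'])
w=capture('wrist');cv2.imwrite('pics/b.png',np.hstack([cv2.resize(capture('side')[180:280,296:396],(400,400),interpolation=2),cv2.resize(w[100:300,220:420],(400,400))]))
E
```

```text
t: 9.43
tcp_pos: [0.5261, -0.1426, 0.1428]
orientation: [0.002, 0.406, 0.914, -0.0]
wrist_force: [-1.1, 2.2, 8.0]
finger_gap: 0.134
grasp_force: 77.3
[0.6324215  0.25752069 0.10489586]
```

View pics/b.png

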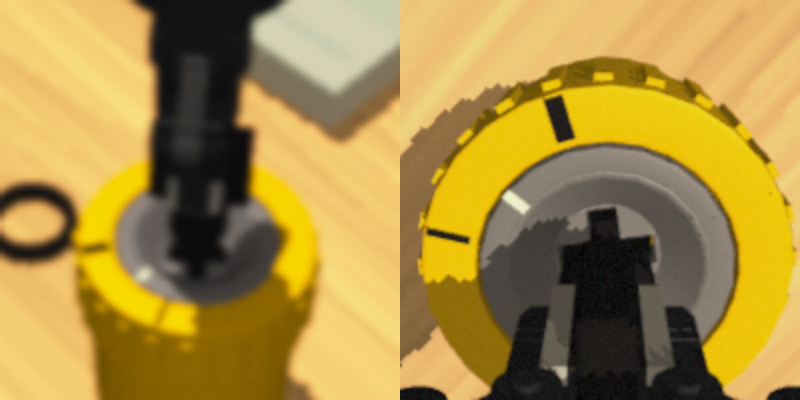

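The mark moved with the key relative to the lid lines (now right-view (515,202), thick line (560,118)), so the key is seated and about 38° remain. Continuing clockwise.

```bash
python3 -m inch '[[[0,0,0,0,0,0.016],[0,0,0,0,0,0.032],[0,0,0,0,0,0.048],[0,0,0,0,0,0.064],[0,0,0,0,0,0.08],[0,0,0,0,0,0.09],[0,0,0,0,0,0.095],[0,0,0,0,0,0.095]]]'
P='from h import *
s=sense();x=rot(s["orientation"]).as_matrix()[:,0];print(s["torque"],np.degrees(np.arctan2(x[1],x[0])))'
python3 -c "$P"
python3 -m inch '[[[0,0,0,0,0,0.008],[0,0,0,0,0,0.014],[0,0,0,0,0,0.014]]]';python3 -c "$P"
```

```text
t: 10.52
tcp_pos: [0.5268, -0.1423, 0.1428]
orientation: [0.003, 0.657, 0.754, 0.001]
wrist_force: [0.9, 3.9, 6.3]
finger_gap: 0.131
grasp_force: 77.1
[ 0.82435832 -0.19895215  0.17804555] 97.90667450579609
t: 10.9
tcp_pos: [0.5268, -0.1423, 0.1429]
orientation: [0.003, 0.687, 0.726, 0.001]
wrist_force: [2.2, 2.3, 6.2]
finger_gap: 0.13
grasp_force: 88.1
[ 0.83742578 -0.12679565  1.72954509] 93.16038711063331
```

```bash
python3 -m inch '[[[0,0,0,0,0,-0.006],[0,0,0,0,0,-0.009],[0,0,0,0,0,-0.009]]]'|grep force
python3 -m inch '[[[0,0,0,0,0,0],[0,0,0,0,0,0],[0,0,0,0,0,0],[0,0,0,0,0,0],[0,0,0,0,0,0],[0,0,0,0,0,0]]]' 0|grep -v ori
python3 -m inch '[[[0,0,-0.1,0,0,0],[0,0,-0.3,0,0,0],[0,0,-0.6,0,0,0],[0,0,-0.6,0,0,0],[0,0,-0.6,0,0,0]]]'|grep -v ori
python3 - <<'E'
from h import *
w=capture('wrist');cv2.imwrite('pics/d.png',np.hstack([cv2.resize(capture('side')[180:280,296:396],(400,400),interpolation=2),cv2.resize(w[80:280,220:420],(400,400))]))
E
```

```text
wrist_force: [1.8, 4.0, 6.2]
grasp_force: 76.4
t: 12.02
tcp_pos: [0.5249, -0.143, 0.1406]
wrist_force: [-0.2, 0.0, -0.1]
finger_gap: 0.501
grasp_force: 0.0
t: 12.65
tcp_pos: [0.525, -0.1427, 0.2619]
wrist_force: [-0.2, -0.2, -1.1]
finger_gap: 0.496
grasp_force: 0.0
```

View pics/d.png

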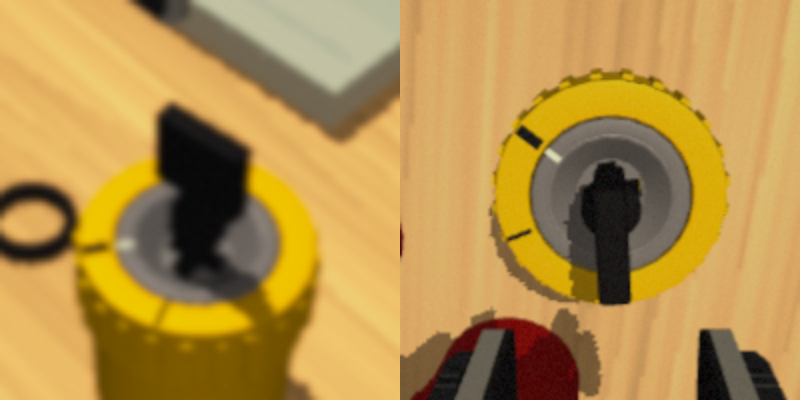

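The white mark (right view (553,155)) now lines up with the thick locked line (528,136). The key stands upright in the socket, and the gripper is clear.

```bash
python3 -c "
from plant import *
print(job_done())"
```

```text
the job is handed in; nothing more can be done
None
```

The key is seated in the yellow tank and turned clockwise to the locked stop. It was let go standing upright, and the job was handed in at about 13 s, with the canisters, ring and tray left alone.

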